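# Zero the gauge and hold a flow cell in the fence corner

### The arm

A 7-joint arm with a two-finger parallel gripper is mounted at the origin on the work surface. World frame = base frame: x ahead of the robot, y to its left, z up, the work surface at z = 0. Lengths are in m, angles in rad, forces in N, time in s.
With the tool pointing down it reaches from about 0.35 to 0.9 m from the base axis. Payload 19.9 kg.
Tool frame: the origin (TCP) lies between the finger pads; the fingertips stand 19 mm ahead of it and the grasp point (between the pads) is the TCP; z points along the fingers, y is the direction in which the jaws open and shut (so a half turn about z gives the same grasp; the last joint's range is limited). The gripper opens to 94 mm and grips with 3 to 60 N. Pads are 16 mm wide; open, the fingers measure 119 mm over their backs; the gripper's body (75 mm by 177 mm) begins 78 mm behind the grasp point.
Start: joints at [1.179, 0.417, -0.01, 1.614, 0.005, 1.111, -0.053], TCP at [0.214, -0.587, 0.224] pointing down, gripper open.
Joint ranges: [-2.81, 2.81], [-0.39, 2.02], [-1.27, 1.25], [0.06, 2.57], [-1.19, 4.33], [0.19, 2], [-2.82, 2.82]. Speed limits (rad/s): [1.89, 1.89, 2.39, 2.39, 3.01, 3.01, 3.01].

### API

Orientations are given as a 3x3 rotation matrix whose columns are the frame's x, y, z axes.
In Python, from rig import robot gives the robot as it stands. Calls block until the motion is done:
- robot.move_ptp(position, orientation): joint-space move of the TCP to a pose.
- robot.move_linear(position, velocity=0.15, frame=None, threshold=None): straight line of the TCP; frame=None keeps the orientation; velocity is the mean speed in m/s. With threshold (N) it stops when the force on the tool has changed by that much, and returns True; else False.
- robot.goto_joints(angles): joint-space move.
- robot.gripper_to(opening): finger opening in m; the grip force is fixed at half the most; returns when the fingers have stopped.
- robot.pause(seconds).
- robot.ik(position, orientation): joint angles nearest the present ones, or None.
- robot.get_state(): the state.
- robot.grab_frame(name): name is "scene" or "top" or "wrist"; returns the picture (400x640x3 uint8, red, green, blue); there is no depth.
- robot.camera_info(name): a dict with "fx", "fy", "cx", "cy" (pixels), "dist" ([k1, k2, p1, p2, k3] as OpenCV has them; the pictures are not rectified), "rvec" (rotation vector, rad) and "tvec" (3), from world to camera coordinates, as OpenCV has them. Camera axes: x right, y down, z forward; pixel columns grow to the right and rows downward; lengths in m; the calibration is good to about 2 mm. A picture is of the moment at which its call begins: read the wrist's pose just before it. camera_info takes no time and is no camera call; for the wrist camera it gives the pose at the moment of the call.
A pose or a line that the arm cannot do raises robot.PlanningError and nothing moves.
- robot.sign_off(): hands the job in, once; it reports no verdict.
The state is a dict: "time": time; "qpos": joint angles; "joint_vel": joint speeds; "effort": joint torques, N m; "ee_pos": TCP position; "tool_rot": TCP orientation; "force": force on the tool from outside, world axes, zero at the start; "moment": the same for the moment, N m; "opening": finger opening in m.
Only numpy, scipy, OpenCV 4.12 (cv2) and the standard library are available. Lean on these libraries where they do the work, as an engineer would, in place of code of your own. Each camera call takes 0.05 s, during which the arm holds its last target.

### The job

First zero the gauging station: twist the black spring-return knob on the white control box clockwise (seen from above) all the way to its stop, then let go so it springs back by itself. Then pick up the flow-cell block with the blue rib and press it into the corner of the gauge plate, rib up, lying flat on the plate, square and touching both dark steel fences at once, and finish while still holding it pushed firmly against both fences with the robot - do not let go. Leave the orange-ribbed block and everything else on the bench where they stand.

Things in the scene. Friction and masses are not known exactly. Their poses are not given: they have to be found in the camera images.
- blue_cell: loose flow-cell block to be gauged, 0.15 to 0.3 kg: clear acrylic body 60 x 60 mm square, 30 mm high, with a blue upright grip rib centred on top, 52 mm long (along the block's x) x 20 mm thick (along its y), rising from 30 to 60 mm above the underside. Origin at the centre of the underside, z up. It starts standing on the bench (underside at z = 0). It may go into the corner in any of its four square orientations
- gauge_plate: fixed aluminium plate 180 x 160 mm (x, y), 10 mm thick, lying on the bench; origin at the centre of its underside; it is turned about z. Two fences stand on it. Plate and fences are polished and slippery (friction about 0.2 against the block)
- far_fence: fixed dark steel fence on the gauge plate, 15 mm thick, 125 mm long, rising 24 mm above the plate; origin at the centre of its underside on the plate top; its long direction is the plate's y, and its working face looks to the plate's -x, 7.5 mm from the origin
- side_fence: fixed dark steel fence on the gauge plate, 15 mm thick, 135 mm long, rising 24 mm above the plate; origin at the centre of its underside on the plate top; its long direction is the plate's x, and its working face looks to the plate's +y, 7.5 mm from the origin
- corner (a point): point on the plate's top face (10 mm above the bench) where the working faces of the two fences meet, at (75, -55, 10) mm in the gauge plate's frame, with the plate's axes: the free area lies towards -x and +y. A block seated in the corner has its origin 30 mm from this point along -x and 30 mm along +y
- control_box: fixed white control box 100 x 90 x 45 mm (x, y, z) on the bench, with the knob in the middle of its top; origin at the centre of its underside; it is turned about z
- reset_knob (a joint): angle of the black spring-return knob, rad: 0 at rest, growing clockwise seen from above to its stop at 1.05 (60 degrees). The spring pulls it back with 0.04 N m at rest to 0.15 N m at the stop. Counts as at the stop above 0.95 and as sprung back below 0.10
- knob_grip (a point): point on the knob's upright axis at the height to grip, 67 mm above the bench. The knob's grip bar is 40 mm long (along this point's x), 14 mm thick (along its y) and reaches from 53 to 79 mm above the bench; under it is a disc of 42 mm diameter. At rest the bar lies along the control box's x; the point turns with the knob
- orange_cell: the look-alike block: same shape and size as blue_cell but its rib is orange; origin at the centre of its underside. Leave it alone
- white_bottle: white plastic bottle with red cap, 60 mm across, 100 mm tall, origin at underside centre; bystander
- amber_jar: amber glass jar with blue cap, 60 mm across, 80 mm tall, origin at underside centre; bystander
- beaker: empty glass beaker, 70 mm across, 90 mm tall, origin at underside centre; bystander
- tube_rack: orange tube rack 60 x 170 mm (x, y) with five capped tubes, 93 mm tall, origin at underside centre; bystander
- thermometer: black digital thermometer box 35 x 70 x 40 mm, origin at underside centre; bystander
- screwdriver: yellow-handled screwdriver 160 mm long lying along its x; bystander
There are look-alikes about, which are no part of the job. Leave any green look-alike of the control_box alone.

How it is judged:
By the outcome, as a careful person would: the job done as asked, in the order asked, and still so for the second after the job is handed in, while the arm keeps its last pose, push and grip.
It also fails if it takes over 61 s, if anything falls off the work surface, if the arm or the gripper's body presses on something with over 40 N, if the wrist force passes 120 N, or if a joint passes its speed limit or range.

## Working session

There is one attempt and no reset: what is moved stays moved. The work goes in short steps, each a Python script; the robot and the scene stay as the last script left them, time stands still between calls to the robot, and variables do not carry over. Pictures are saved under pics/ and viewed, and the job is handed in when it is done.

```bash
ls; mkdir -p pics; python3 - <<'E'
from rig import robot
import cv2,numpy as np
s=robot.get_state();print(s['time'],s['ee_pos'],s['tool_rot'],s['opening'])
for n in ("scene","top"):
    im=robot.grab_frame(n);cv2.imwrite(f"pics/{n}0.png",im[:,:,::-1])
    c=robot.camera_info(n);print(c)
E
```

```text
pics
0.0 [ 0.21409068 -0.5868039   0.22381808] [[ 9.39422397e-01  3.42761328e-01 -4.81528042e-04]
 [ 3.42761661e-01 -9.39421690e-01  1.15430588e-03]
 [-5.67064719e-05 -1.24943014e-03 -9.99999218e-01]] 0.09376000491157736
{'fx': 398.23429197553054, 'fy': 398.23429197553054, 'cx': 318.92284794842965, 'cy': 202.7637760657808, 'dist': array([-0.08754542,  0.        ,  0.        ,  0.        ,  0.        ]), 'rvec': array([ 2.19973025,  1.13948678, -0.43991787]), 'tvec': array([-0.30802015, -0.27187465,  1.46763598])}
{'fx': 416.5066694738947, 'fy': 416.5066694738947, 'cx': 327.0143559903977, 'cy': 198.98221516213908, 'dist': array([-0.06388431,  0.        ,  0.        ,  0.        ,  0.        ]), 'rvec': array([ 2.21858951, -2.1688858 ,  0.11874616]), 'tvec': array([-0.02315346,  0.55451091,  1.0394056 ])}
```

View pics/scene0.png

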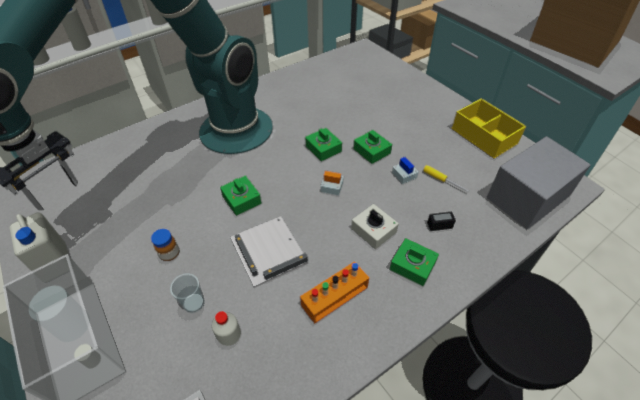

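View pics/top0.png

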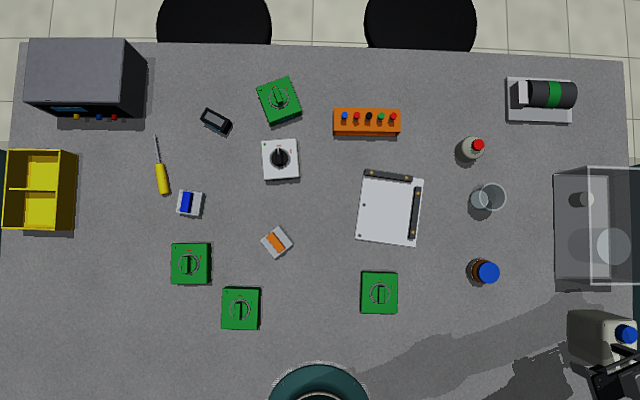

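The top view shows a blue-ribbed block at (189,203), an orange-ribbed one at (277,242), the white control box at (281,160) and green look-alike boxes at (278,100), (190,264), (240,308) and (379,293). The gauge plate is at (390,210), with its fences on the top and right edges. I'll enlarge these to confirm and get coarse positions.

```bash
cat > h.py <<'E'
import cv2,numpy as np
def K(c): return np.array([[c['fx'],0,c['cx']],[0,c['fy'],c['cy']],[0,0,1.]])
def ray(c,uv,z):
    uv=np.asarray(uv,float).reshape(-1,1,2)
    n=cv2.undistortPoints(uv,K(c),np.array(c['dist'])).reshape(-1,2)
    R=cv2.Rodrigues(np.array(c['rvec']))[0];o=-R.T@c['tvec']
    d=np.c_[n,np.ones(len(n))]@R
    return o+d*((z-o[2])/d[:,2])[:,None]
def proj(c,P):
    return cv2.projectPoints(np.asarray(P,float).reshape(-1,1,3),np.array(c['rvec']),np.array(c['tvec']),K(c),np.array(c['dist']))[0].reshape(-1,2)
def down(yaw):  # tool x axis at yaw, z down
    c,s=np.cos(yaw),np.sin(yaw)
    return np.array([[c,s,0],[s,-c,0],[0,0,-1.]])
E
python3 - <<'E'
from rig import robot
from h import *
c=robot.camera_info("top")
for n,uv,z in [("blue",(187,202),.06),("orange",(274,242),.06),("box",(279,157),.079),("plate",(390,210),.01),("green1",(278,100),.045)]:
    print(n,ray(c,[uv],z).round(3))
im=cv2.imread("pics/top0.png")
crop=im[80:290,140:440];cv2.imwrite("pics/crop0.png",cv2.resize(crop,None,fx=2.6,fy=2.6,interpolation=cv2.INTER_CUBIC))
w=robot.camera_info("wrist");s=robot.get_state()
R=cv2.Rodrigues(w['rvec'])[0];o=-R.T@w['tvec'];print("cam in tool",s['tool_rot'].T@(o-s['ee_pos']),"\n",s['tool_rot'].T@R.T,w['fx'],w['cx'],w['cy'])
E
```

```text
blue [[0.536 0.334 0.06 ]]
orange [[0.444 0.117 0.06 ]]
box [[0.65  0.11  0.079]]
plate [[ 0.531 -0.175  0.01 ]]
green1 [[0.803 0.12  0.045]]
cam in tool [ 0.07490361  0.00054426 -0.16091366] 
 [[-7.61346686e-04 -9.65057160e-01 -2.62038353e-01]
 [ 9.99999708e-01 -7.17596322e-04 -2.62652373e-04]
 [ 6.54367947e-05 -2.62038477e-01  9.65057424e-01]] 353.62201759970765 324.4372680929719 204.8204960048311
```

View pics/crop0.png

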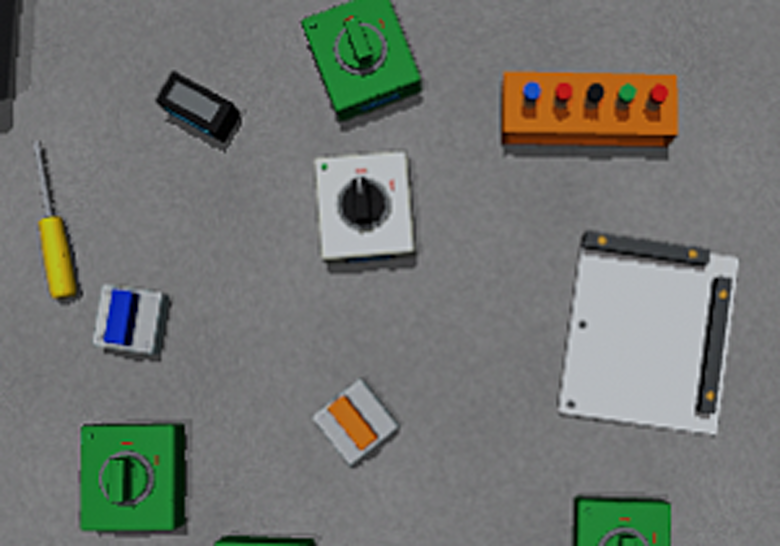

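Only one box is white with a black knob, at crop (363,205). The blue-rib block is at crop (122,317); the green boxes and the orange-rib block at crop (353,422) are look-alikes. The plate lies on the way, so I'll measure it first with the wrist camera, then the knob and blue block.

```bash
python3 - <<'E'
from rig import robot
from h import *
import pickle
out={}
for n,p in [("plate",(.55,-.17,.2)),("kb",(.60,.2,.22))]:
    robot.move_ptp(p,down(0.0))
    s=robot.get_state();c=robot.camera_info("wrist");im=robot.grab_frame("wrist")
    cv2.imwrite(f"pics/w_{n}.png",im[:,:,::-1]);out[n]=c
    print(n,s['time'],s['ee_pos'],s['qpos'].round(2),abs(s['joint_vel']).max(),s['force'])
pickle.dump(out,open("cams.pkl","wb"))
E
```

```text
plate 2.0333 [ 0.54974899 -0.17101342  0.19999981] [ 0.45  0.37 -0.25  1.76  0.1   1.03 -1.41] 0.003622982186825544 [0.17806169 0.29891821 0.44956687]
kb 3.4833 [0.60045376 0.19826995 0.21988466] [-0.08  0.46 -0.39  1.59  0.19  1.13 -2.09] 0.007208430032682659 [-0.65679326 -0.52275128 -0.5794913 ]
```

View pics/w_plate.png

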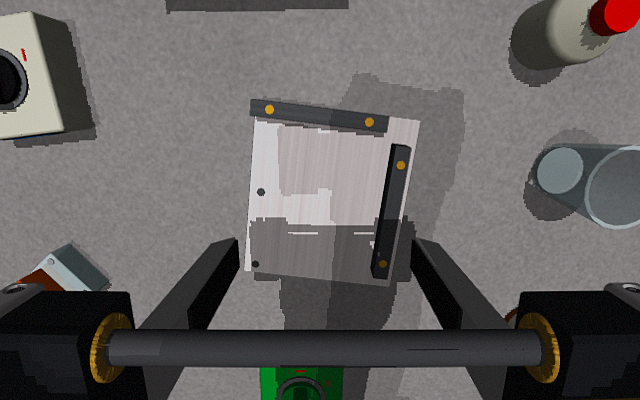

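View pics/w_kb.png

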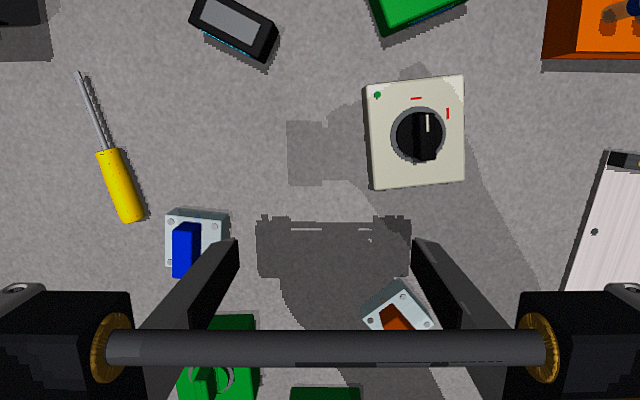

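```bash
python3 - <<'E'
import cv2,numpy as np
a=cv2.imread("pics/w_plate.png")[85:300,230:440];cv2.imwrite("pics/c1.png",cv2.resize(a,None,fx=2.75,fy=2.75,interpolation=cv2.INTER_CUBIC))
b=cv2.imread("pics/w_kb.png")
k=cv2.resize(b[65:200,350:480],(520,540),interpolation=cv2.INTER_CUBIC);q=cv2.resize(b[200:285,155:235],(270,287),interpolation=cv2.INTER_CUBIC)
o=np.zeros((540,800,3),np.uint8);o[:,:520]=k;o[:287,525:795]=q;cv2.imwrite("pics/c2.png",o)
E
```

```text
(no output)
```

View pics/c1.png

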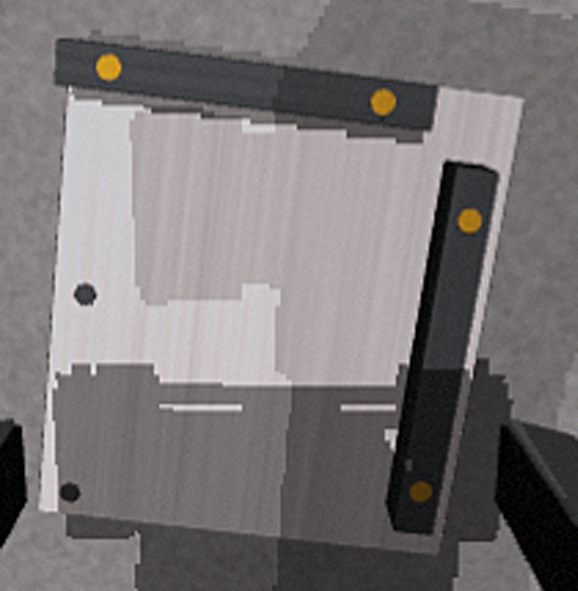

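View pics/c2.png

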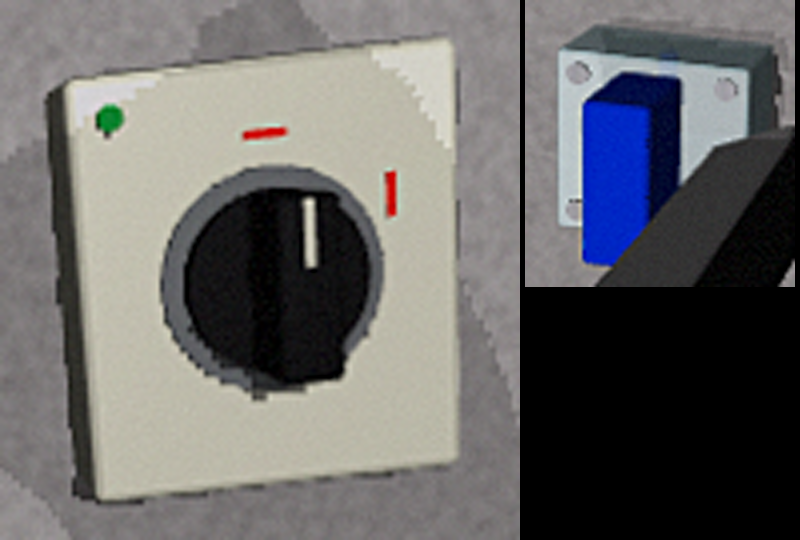

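The crops show:
- **Plate:** gold screws on the far fence at w_plate about (269,109) and (369,122), and on the side fence at about (401,165) and (383,264).
- **Box:** top corners clear.
- **Blue rib:** top face partly visible at about (180,250).

Next I'll compute the plate, box and block poses.

```bash
python3 - <<'E'
from h import *
import pickle
C=pickle.load(open("cams.pkl","rb"))
c=C["plate"];im=cv2.imread("pics/w_plate.png");hsv=cv2.cvtColor(im,cv2.COLOR_BGR2HSV)
m=cv2.inRange(hsv,(12,120,60),(32,255,255));n,_,st,ce=cv2.connectedComponentsWithStats(m)
g=[ce[i] for i in range(1,n) if 30<st[i,4]<200 and 240<ce[i][0]<420 and 90<ce[i][1]<280]
print(np.round(g,1));g=sorted(g,key=lambda p:p[1])
P=ray(c,g,.0345)[:,:2];print(P.round(4))
f=P[0]-P[1] if P[0][1]>P[1][1] else P[1]-P[0]   # plate +y
s=P[2]-P[3] if P[2][0]>P[3][0] else P[3]-P[2]
yf=np.arctan2(-f[0],f[1]);ys=np.arctan2(s[1],s[0]);print("yaw far,side deg",np.degrees([yf,ys]),np.linalg.norm(f),np.linalg.norm(s))
# plate corners on top face z=.01 (crop px /2.75+offset)
pc=np.array([[523,98],[438,555],[40,511]])/2.75+[230,85]
Q=ray(c,pc,.01)[:,:2];print("pl corners",Q.round(4),np.linalg.norm(Q[0]-Q[1]),np.linalg.norm(Q[1]-Q[2]))
e=Q[0]-Q[1];print(np.degrees(np.arctan2(e[1],e[0])));e=Q[2]-Q[1];print(np.degrees(np.arctan2(-e[0],e[1])))
yw=(yf+ys)/2;X=np.array([np.cos(yw),np.sin(yw)]);Y=np.array([-X[1],X[0]])
fx=(P[:2]@X).mean()-7.5e-3; sy=(P[2:]@Y).mean()+7.5e-3
print("corner by screws",fx*X+sy*Y, "by plate",(Q[0]+Q[2])/2+.075*X-.055*Y,"yaw",np.degrees(yw))
c=C["kb"]
bc=np.array([[68,82],[455,40],[457,462],[97,500]])/4+[350,65]
B=ray(c,bc,.045)[:,:2];print("box",B.round(4),"centre",B.mean(0))
e=(B[0]+B[1]-B[2]-B[3]);print("yaw x",np.degrees(np.arctan2(e[1],e[0])))
e=(B[0]+B[3]-B[1]-B[2]);print("yaw y",np.degrees(np.arctan2(-e[0],e[1])),np.linalg.norm(B[0]-B[1]),np.linalg.norm(B[1]-B[2]))
# knob bar white mark
mk=np.array([[309,198],[312,268]])/4+[350,65];print("mark",ray(c,mk,.079).round(4))
bl=np.array([[583-525,103],[650-525,103],[583-525,262]])/3.375+[155,200]
print("blue top corners",ray(c,bl,.06).round(4))
T=cv2.imread("pics/top0.png")
E
```

```text
[[269.1 109. ]
 [369.  121.7]
 [400.3 164.9]
 [382.6 263.2]]
[[ 0.6251 -0.1227]
 [ 0.6138 -0.2122]
 [ 0.5747 -0.2426]
 [ 0.4756 -0.2301]]
yaw far,side deg [-7.1844942  -7.16217926] 0.09026655750165588 0.09987269359105568
pl corners [[ 0.6141 -0.2649]
 [ 0.436  -0.2431]
 [ 0.4556 -0.085 ]] 0.17939663446983892 0.1593070670634346
-6.984272653149126
-7.052762372471705
corner by screws [ 0.60295326 -0.23858869] by plate [ 0.60236574 -0.23890604] yaw -7.173336725568156
box [[0.6963 0.1585]
 [0.7056 0.0713]
 [0.6086 0.0615]
 [0.5993 0.1488]] centre [0.65242431 0.1100106 ]
yaw x 5.741883445200557
yaw y 6.070448041451039 0.08775098451647453 0.0974647054858305
mark [[0.6712 0.1117 0.079 ]
 [0.6569 0.1101 0.079 ]]
blue top corners [[0.5633 0.3442 0.06  ]
 [0.5633 0.3249 0.06  ]
 [0.5133 0.3502 0.06  ]]
```

Plate yaw is -7.17°, and the two corner estimates agree within 1 mm: (0.6027, -0.2387). The knob is at (0.6524, 0.1100) with its bar at about 5.9°. I'll check the joint-7 options for the twist.

```bash
python3 - <<'E'
from rig import robot
from h import *
K=np.array([.6524,.1100])
for y in (5.9,185.9):
  for d in (0,-62):
    q=robot.ik([*K,.074],down(np.radians(y+d)));print("knob",y,d,None if q is None else np.round(q,2))
for y in (-7,83,173,-97):
    q=robot.ik([.538,.337,.05],down(np.radians(y)));print("blue",y,None if q is None else np.round(q,2))
E
```

```text
knob 5.9 0 [ 0.02  0.67 -0.34  1.62  0.26  0.9  -1.88]
knob 5.9 -62 [-0.33  0.65  0.17  1.63 -0.13  0.87 -2.66]
knob 185.9 0 [ 0.47  0.94 -1.09  1.6   0.89  1.17  0.85]
knob 185.9 -62 [ 0.29  0.77 -0.74  1.61  0.59  1.   -0.05]
blue -7 [-0.36  0.66 -0.35  1.7   0.29  0.83 -2.52]
blue 83 [-0.17  0.72 -0.62  1.69  0.52  0.89 -1.12]
blue 173 [ 0.02  0.85 -0.92  1.69  0.78  1.02  0.27]
blue -97 [ 0.11  0.95 -1.09  1.68  0.93  1.12  1.75]
```

```bash
python3 - <<'E'
from rig import robot
from h import *
K=np.array([.6524,.1100]);R=down(np.radians(185.9))
robot.move_ptp([*K,.14],R)
s=robot.get_state();f0=s['force'];print(s['time'],s['ee_pos'])
c=robot.camera_info("wrist");im=robot.grab_frame("wrist");cv2.imwrite("pics/w_knob1.png",im[:,:,::-1])
print("hit",robot.move_linear([*K,.074],velocity=.1,threshold=15))
s=robot.get_state();print(s['time'],s['ee_pos'],s['qpos'].round(3))
print("knob px expected",proj(c,[[*K,.079]]))
E
```

```text
6.175 [0.65234508 0.11008344 0.14000665]
hit False
7.0333 [0.65263724 0.11023928 0.07441528] [ 0.445  0.907 -1.031  1.6    0.841  1.134  0.877]
knob px expected [[325.61734308 229.41916168]]
```

View pics/w_knob1.png

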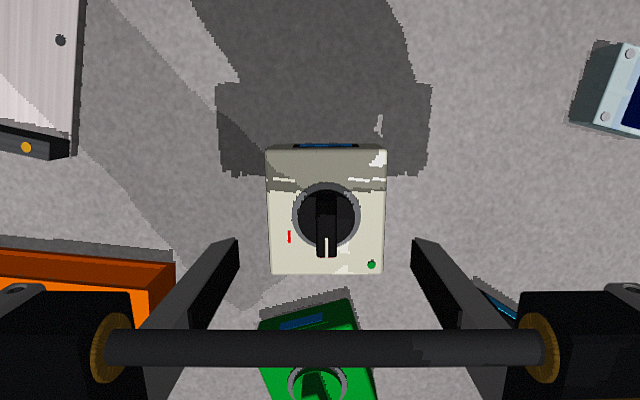

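The knob bar sits at (326,229) as predicted, lined up with the tool. Now I'll grip, twist and release it.

```bash
python3 - <<'E'
from rig import robot
from h import *
robot.gripper_to(.0)
s=robot.get_state();q=np.array(s['qpos']);print(s['time'],s['opening'],s['force'].round(1),s['moment'].round(3))
for d in (30,55,62,64):
    qq=q.copy();qq[6]-=np.radians(d);robot.goto_joints(qq)
    s=robot.get_state();x=s['tool_rot'][:,0];print(d,s['time'],np.degrees(np.arctan2(x[1],x[0])).round(2),(q[6]-s['qpos'][6]).round(3),s['force'].round(1),s['moment'].round(3),s['opening'])
robot.pause(.2)
s=robot.get_state();print(s['moment'].round(3),(q[6]-s['qpos'][6]).round(3))
im=robot.grab_frame("wrist");cv2.imwrite("pics/w_knob2.png",im[:,:,::-1])
E
```

```text
8.2333 0.013741690888168777 [ 0.3  4.3 -2.4] [ 1.294 -0.285  0.045]
30 8.8167 155.97 0.524 [ 3.   4.4 -2.7] [ 1.004 -0.658  0.122] 0.01361609482260658
55 9.325 130.98 0.96 [ 5.6  7.1 -6.9] [ 1.716 -1.534  0.145] 0.013914395598588368
62 9.575 123.97 1.083 [ 6.7  8.8 -7.1] [ 1.844 -1.795  0.466] 0.013957370374667691
64 9.825 122.02 1.117 [ 7.   7.4 -6.3] [ 1.779 -1.814  0.695] 0.014088809210779039
[ 1.854 -1.738  0.666] 1.117
```

View pics/w_knob2.png

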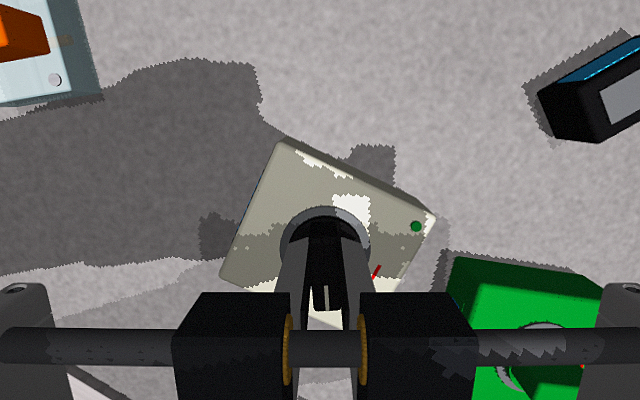

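The reaction moment jumped from 0.15 to 0.7 N m, so the knob is at its stop, still gripped at (325,270). Next I release, lift and check that it sprang back, then look at the block.

```bash
python3 - <<'E'
from rig import robot
from h import *
import pickle
robot.gripper_to(.09)
s=robot.get_state();p=s['ee_pos'];print(s['time'],s['opening'])
robot.move_linear([p[0],p[1],.15],velocity=.2)
robot.pause(.1)
im=robot.grab_frame("wrist");cv2.imwrite("pics/w_knob3.png",im[:,:,::-1])
robot.move_ptp([.53,.337,.20],down(np.radians(173)))
robot.pause(.1)
c=robot.camera_info("wrist");im=robot.grab_frame("wrist");cv2.imwrite("pics/w_blue.png",im[:,:,::-1]);pickle.dump(c,open("cb.pkl","wb"))
print(robot.get_state()['time'])
E
python3 - <<'E'
import cv2,numpy as np
a=cv2.imread("pics/w_knob3.png");b=cv2.imread("pics/w_blue.png")
cv2.imwrite("pics/st.png",np.hstack([cv2.resize(a,(400,250),interpolation=cv2.INTER_AREA),cv2.resize(b,(400,250),interpolation=cv2.INTER_AREA)]))
E
```

```text
11.3 0.08980108601841195
13.1583
```

View pics/st.png

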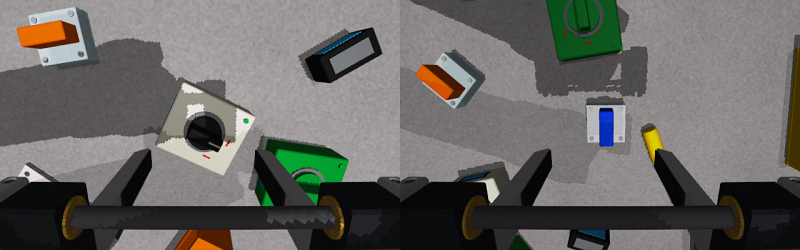

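View pics/w_blue.png

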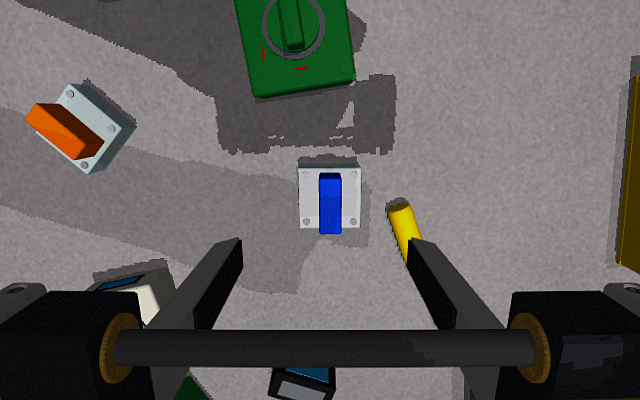

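```bash
python3 - <<'E'
from h import *
import pickle
a=cv2.imread("pics/w_knob3.png");cv2.imwrite("pics/k3.png",cv2.resize(a[110:290,240:420],None,fx=3,fy=3,interpolation=cv2.INTER_CUBIC))
c=pickle.load(open("cb.pkl","rb"));b=cv2.imread("pics/w_blue.png")
cv2.imwrite("pics/b1.png",cv2.resize(b[150:250,280:420],None,fx=5,fy=5,interpolation=cv2.INTER_CUBIC))
hsv=cv2.cvtColor(b,cv2.COLOR_BGR2HSV)
m=cv2.inRange(hsv,(110,150,150),(130,255,255));m[:,:280]=0;m[:,400:]=0;m[:150]=0;m[250:]=0
ct=max(cv2.findContours(m,0,1)[0],key=cv2.contourArea);r=cv2.minAreaRect(ct);bx=cv2.boxPoints(r);print(r,bx)
P=ray(c,bx,.06)[:,:2];print(P.round(4),P.mean(0))
E
```

```text
((329.5, 206.0), (54.0, 21.0), 90.0) [[319. 179.]
 [340. 179.]
 [340. 233.]
 [319. 233.]]
[[0.512  0.3319]
 [0.5143 0.3499]
 [0.5633 0.3442]
 [0.5609 0.3255]] [0.53762386 0.33787385]
```

View pics/k3.png

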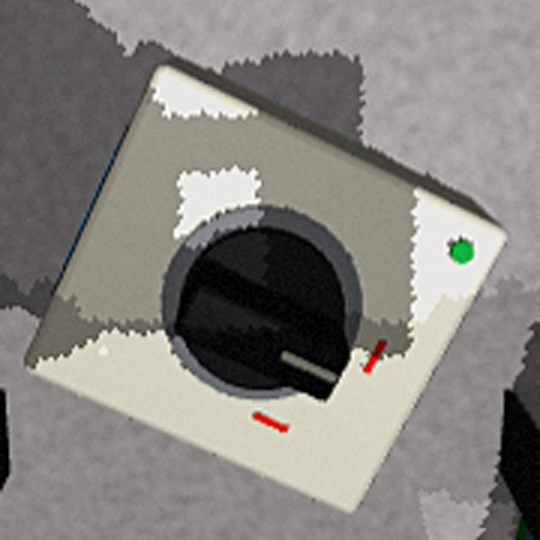

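View pics/b1.png

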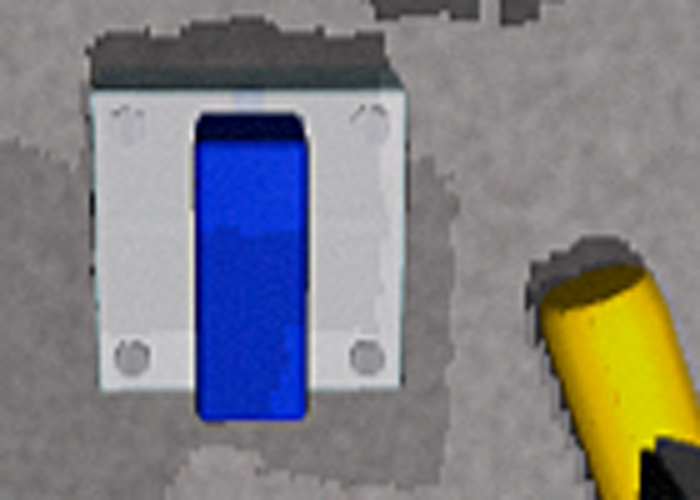

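The knob bar is parallel to the box again and back at its rest mark. The block at (330,197) in w_blue is blue-ribbed and clear of the screwdriver; the rib centre is (0.5377, 0.3379) at yaw -7°, almost the plate's yaw already. I'll pick it with a limited opening.

```bash
python3 - <<'E'
from rig import robot
from h import *
B=np.array([.5377,.3379]);R=down(np.radians(173))
robot.gripper_to(.05)
robot.move_ptp([*B,.11],R)
print("hit",robot.move_linear([*B,.053],velocity=.1,threshold=12))
s=robot.get_state();print(s['time'],s['ee_pos'],s['force'].round(1))
robot.gripper_to(0.0)
s=robot.get_state();print(s['time'],s['opening'],s['force'].round(1))
robot.move_linear([*B,.2],velocity=.2)
robot.pause(.1);s=robot.get_state();print(s['time'],s['opening'],s['force'].round(1),s['moment'].round(2))
im=robot.grab_frame("wrist");cv2.imwrite("pics/w_held.png",im[:,:,::-1])
X=np.array([np.cos(np.radians(-7.15)),np.sin(np.radians(-7.15))]);Y=np.array([-X[1],X[0]])
G=np.array([.6027,-.2387])-.03*X+.03*Y
for y in (172.85,-7.15):
    q=robot.ik([*G,.063],down(np.radians(y)));print(G,y,None if q is None else np.round(q,2))
E
```

```text
hit False
15.1 [0.53771199 0.33820622 0.05320346] [-0.2 -0.5 -0.3]
15.675 0.019373750830103415 [0.2 0.7 3.4]
16.6583 0.019457476195890215 [-0.7  0.6 -1.2] [ 0.09 -0.09  0.  ]
[ 0.57666731 -0.20519927] 172.85 [ 0.98  0.83 -0.99  1.74  0.8   1.03  1.14]
[ 0.57666731 -0.20519927] -7.15 [ 0.03  0.61  0.35  1.77 -0.28  0.8  -1.18]
```

View pics/w_held.png

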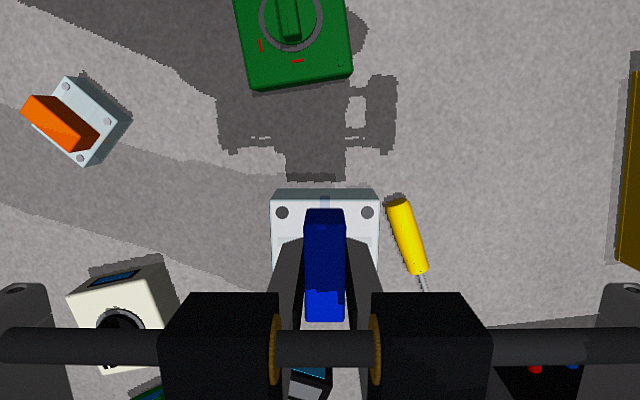

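The block is held squarely (rib at (325,265), opening 19.5 mm). Now I'll carry it over the plate, set it down 18 mm short of each fence, then guard-move into each.

```bash
cat >> h.py <<'E'
YW=np.radians(-7.12)
PX=np.array([np.cos(YW),np.sin(YW),0]);PY=np.array([-PX[1],PX[0],0])
COR=np.array([.6027,-.2387,0])
G=COR-.03*PX+.03*PY
def rep(robot,t=''):
    s=robot.get_state();p=s['ee_pos']-G;f=s['force'];x=s['tool_rot'][:,0]
    print(t,round(s['time'],2),"plate dx,dy mm",(1e3*p@PX).round(2),(1e3*p@PY).round(2),"z",s['ee_pos'][2].round(4),"Fx,Fy,Fz",(f@PX).round(1),(f@PY).round(1),f[2].round(1),"M",s['moment'].round(2),"yaw",np.degrees(np.arctan2(x[1],x[0])).round(2),"op",s['opening'].round(4));return s
E
python3 - <<'E'
from rig import robot
from h import *
A=G-.018*PX+.018*PY
R=down(np.pi+YW)
robot.move_ptp([A[0],A[1],.2],R)
robot.move_linear([A[0],A[1],.075],velocity=.15);rep(robot)
robot.pause(.1);rep(robot)
print(robot.move_linear([A[0],A[1],.058],velocity=.02,threshold=4));rep(robot)
im=robot.grab_frame("top");cv2.imwrite("pics/t2.png",cv2.resize(im[150:260,330:450,::-1],None,fx=5,fy=5,interpolation=cv2.INTER_CUBIC))
E
```

```text
Traceback (most recent call last):
  File "h.py", line 20, in rep
    print(t,round(s['time'],2),"plate dx,dy mm",(1e3*p@PX).round(2),(1e3*p@PY).round(2),"z",s['ee_pos'][2].round(4),"Fx,Fy,Fz",(f@PX).round(1),(f@PY).round(1),f[2].round(1),"M",s['moment'].round(2),"yaw",np.degrees(np.arctan2(x[1],x[0])).round(2),"op",s['opening'].round(4));return s
                                                                                                                                                                                                                                                            ^^^^^^^^^^^^^^^^^^
AttributeError: 'float' object has no attribute 'round'
```

The moves ran; only my print failed, so I'll fix it and continue from there.

```bash
sed -i "s/s\['opening'\].round(4)/round(float(s['opening']),4)/" h.py
python3 - <<'E'
from rig import robot
from h import *
A=G-.018*PX+.018*PY
rep(robot)
print(robot.move_linear([A[0],A[1],.058],velocity=.02,threshold=4));rep(robot)
im=robot.grab_frame("top");cv2.imwrite("pics/t2.png",cv2.resize(im[150:260,330:450,::-1],None,fx=5,fy=5,interpolation=cv2.INTER_CUBIC))
E
```

```text
19.58 plate dx,dy mm -17.48 18.11 z 0.0758 Fx,Fy,Fz -0.1 0.3 -1.5 M [ 0.09 -0.17 -0.03] yaw 172.88 op 0.0195
True
 20.19 plate dx,dy mm -18.0 17.96 z 0.063 Fx,Fy,Fz 0.1 -0.5 3.8 M [-0.08 -0.34  0.08] yaw 172.88 op 0.02
```

View pics/t2.png

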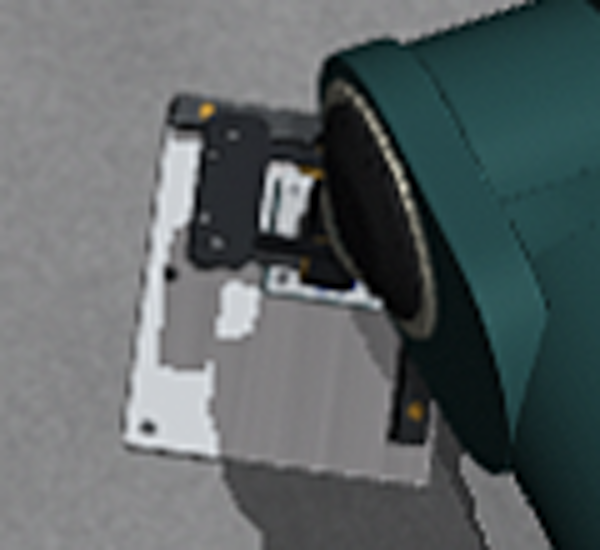

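The block touched down at z = 0.063, exactly grip height + 10 mm, and is inside the fences. Now the slides.

```bash
python3 - <<'E'
from rig import robot
from h import *
z=.0627
def mv(dx,dy,v,th=None):
    p=G+dx*PX+dy*PY;return robot.move_linear([p[0],p[1],z],velocity=v,threshold=th)
print(mv(.008,.018,.03,5));s=rep(robot,'x');d=(s['ee_pos']-G)@PX
print(mv(d-.0005,-.008,.03,5));s=rep(robot,'y');e=(s['ee_pos']-G)@PY
robot.pause(.1);rep(robot)
E
```

```text
True
x 20.46 plate dx,dy mm -17.84 17.96 z 0.0629 Fx,Fy,Fz 0.0 -1.0 6.2 M [-0.07 -0.02 -0.04] yaw 172.88 op 0.0197
True
y 21.07 plate dx,dy mm -17.89 1.4 z 0.063 Fx,Fy,Fz -0.1 0.9 4.7 M [ 0.28 -0.07  0.02] yaw 172.89 op 0.0197
 21.17 plate dx,dy mm -17.89 1.46 z 0.063 Fx,Fy,Fz -0.4 1.2 5.8 M [ 0.26 -0.06 -0.05] yaw 172.9 op 0.02
```

```bash
python3 - <<'E'
from rig import robot
from h import *
z=.0627
def mv(dx,dy,v,th=None):
    p=G+dx*PX+dy*PY;return robot.move_linear([p[0],p[1],z],velocity=v,threshold=th)
print(mv(.008,.003,.03,8));s=rep(robot,'x');d=(s['ee_pos']-G)@PX
robot.pause(.1);rep(robot)
print(mv(d,-.005,.02,8));s=rep(robot,'y');e=(s['ee_pos']-G)@PY
robot.pause(.1);rep(robot)
E
```

```text
True
x 21.81 plate dx,dy mm 0.88 2.38 z 0.063 Fx,Fy,Fz -4.3 -0.5 9.2 M [-0.04  0.64  0.04] yaw 172.9 op 0.0199
 21.91 plate dx,dy mm 0.84 2.37 z 0.063 Fx,Fy,Fz -1.6 -0.1 7.6 M [ 0.01  0.33 -0.03] yaw 172.9 op 0.0197
True
y 22.16 plate dx,dy mm 0.8 1.37 z 0.063 Fx,Fy,Fz -1.0 2.1 5.3 M [ 0.14  0.03 -0.01] yaw 172.95 op 0.0196
 22.26 plate dx,dy mm 0.79 1.38 z 0.063 Fx,Fy,Fz -1.5 0.3 5.1 M [ 0.11 -0.03 -0.05] yaw 172.95 op 0.0196
```

Contact is found at about dx = +0.8 mm and dy = +1.4 mm (the latter twice). Now I'll build up the push in small steps.

```bash
python3 - <<'E'
from rig import robot
from h import *
z=.0627
tx,ty=.0012,.001
for i in range(14):
    p=G+tx*PX+ty*PY;robot.move_linear([p[0],p[1],z],velocity=.02);robot.pause(.15)
    s=rep(robot,f"{tx*1e3:.1f},{ty*1e3:.1f}");fx=-s['force']@PX;fy=s['force']@PY
    if fx>=12 and fy>=12: break
    if max(fx,fy)>25: break
    if fx<12: tx+=.0006
    if fy<12: ty-=.0006
E
```

```text
1.2,1.0 22.66 plate dx,dy mm 0.88 1.41 z 0.063 Fx,Fy,Fz -6.2 2.0 12.0 M [ 0.57  0.99 -0.04] yaw 172.97 op 0.0198
1.8,0.4 23.06 plate dx,dy mm 0.95 1.35 z 0.063 Fx,Fy,Fz -10.3 5.1 15.6 M [ 1.25  2.1  -0.11] yaw 173.0 op 0.0194
2.4,-0.2 23.46 plate dx,dy mm 1.07 1.3 z 0.063 Fx,Fy,Fz -16.0 6.6 19.8 M [ 1.98  3.13 -0.03] yaw 173.02 op 0.0197
2.4,-0.8 23.86 plate dx,dy mm 1.09 1.24 z 0.063 Fx,Fy,Fz -15.1 9.9 19.5 M [ 2.57  3.06 -0.04] yaw 173.05 op 0.02
2.4,-1.4 24.26 plate dx,dy mm 1.11 1.24 z 0.063 Fx,Fy,Fz -15.4 11.1 19.7 M [ 3.15  2.96 -0.05] yaw 173.08 op 0.0196
2.4,-2.0 24.66 plate dx,dy mm 1.1 1.2 z 0.063 Fx,Fy,Fz -15.5 13.2 18.8 M [ 3.81  2.89 -0.1 ] yaw 173.1 op 0.0196
```

Both pushes hold (about 15 N and 13 N), and yaw moment is near zero, so both faces bear flush. I'll check tilt and pictures.

```bash
python3 - <<'E'
from rig import robot
from h import *
s=rep(robot);print("tool z",s['tool_rot'][:,2].round(4))
a=robot.grab_frame("scene");b=robot.grab_frame("wrist")
o=np.zeros((500,800,3),np.uint8)
o[:,:400]=cv2.resize(a[205:290,225:315],(400,500),interpolation=cv2.INTER_CUBIC)[:,:,::-1]
o[:250,400:]=cv2.resize(b,(400,250))[:,:,::-1]
o[250:,400:]=cv2.resize(b[160:360,160:480],(400,250))[:,:,::-1]
cv2.imwrite("pics/fin.png",o);cv2.imwrite("pics/fs.png",a[:,:,::-1])
rep(robot)
E
```

```text
24.66 plate dx,dy mm 1.1 1.2 z 0.063 Fx,Fy,Fz -15.5 13.2 18.8 M [ 3.81  2.89 -0.1 ] yaw 173.1 op 0.0196
tool z [-0.0037  0.0059 -1.    ]
 24.76 plate dx,dy mm 1.09 1.18 z 0.0631 Fx,Fy,Fz -14.9 14.2 19.0 M [ 3.8   2.86 -0.13] yaw 173.1 op 0.02
```

View pics/fin.png

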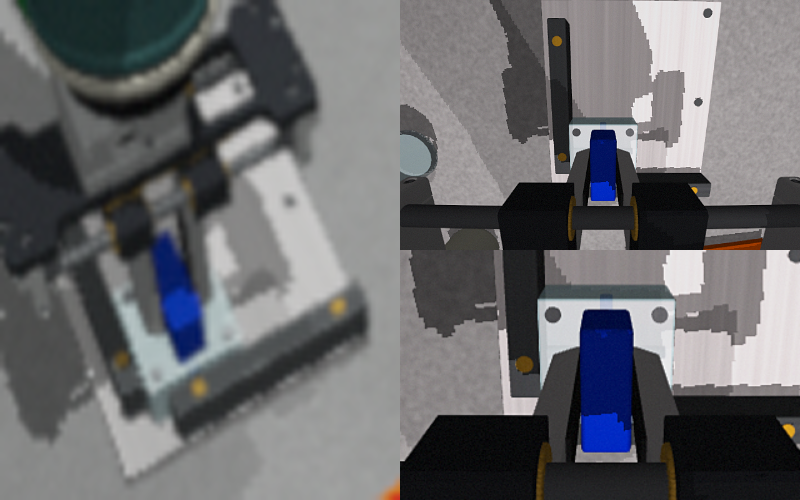

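View pics/fs.png

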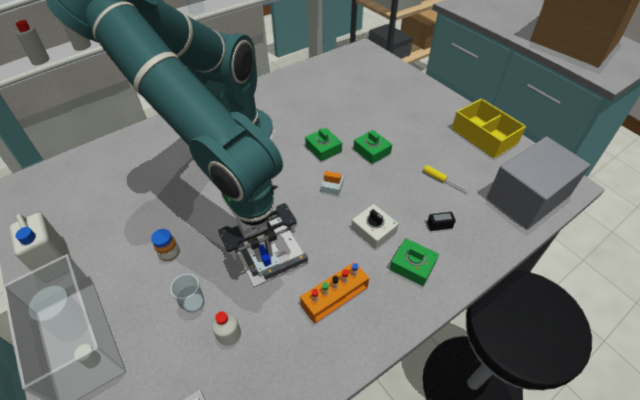

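The block sits in the corner, but the tool has tilted about 0.4° under load, probably accumulated over the steps. I'll re-command an exactly vertical tool at the plate's yaw while keeping the push.

```bash
python3 - <<'E'
from rig import robot
from h import *
R=down(np.pi+np.radians(-7.08))
tx,ty=.0024,-.0014
p=G+tx*PX+ty*PY
robot.move_linear([p[0],p[1],.0627],velocity=.02,frame=R);robot.pause(.2)
s=rep(robot);print("tool z",s['tool_rot'][:,2].round(4))
E
```

```text
25.21 plate dx,dy mm 1.05 1.3 z 0.063 Fx,Fy,Fz -14.6 12.1 19.0 M [3.3 3.  0. ] yaw 173.04 op 0.02
tool z [-0.0025  0.0029 -1.    ]
```

```bash
python3 - <<'E'
from rig import robot
from h import *
R=down(np.pi+np.radians(-7.12))
zc=robot.get_state()['tool_rot'][:,2]
w=np.cross(zc,[0,0,-1.]);R2=cv2.Rodrigues(w)[0]@R
p=G+.0024*PX-.0016*PY
robot.move_linear([p[0],p[1],.0627],velocity=.02,frame=R2);robot.pause(.3)
s=rep(robot);print("tool z",s['tool_rot'][:,2].round(4))
robot.pause(1);s=rep(robot);print("tool z",s['tool_rot'][:,2].round(4))
b=robot.grab_frame("wrist")
cv2.imwrite("pics/fin2.png",cv2.resize(b[90:290,200:480],(784,560),interpolation=cv2.INTER_CUBIC)[:,:,::-1])
E
```

```text
25.76 plate dx,dy mm 0.97 1.33 z 0.0629 Fx,Fy,Fz -15.0 12.4 18.3 M [ 3.72  3.06 -0.08] yaw 173.01 op 0.0197
tool z [-1.e-04  3.e-04 -1.e+00]
 26.76 plate dx,dy mm 1.01 1.31 z 0.0629 Fx,Fy,Fz -14.1 12.3 18.5 M [ 3.67  3.1  -0.01] yaw 173.01 op 0.0199
tool z [-0.e+00  3.e-04 -1.e+00]
```

View pics/fin2.png

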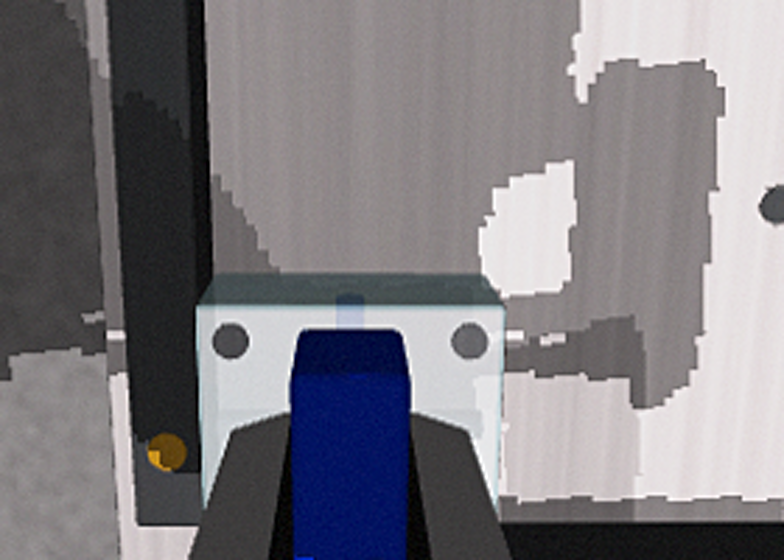

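The block's side lies flush on the side fence at (205,400), its far end is at the far fence, the tool is vertical and the forces held steady for 1 s. I'm handing in now.

```bash
python3 -c "
from rig import robot
robot.sign_off()"
```

```text
the job is handed in; nothing more can be done
```

I zeroed the station first, then seated the blue-ribbed block in the corner and handed the job in with it still gripped and pushed against both fences, after about 27 s of robot time.

- **Knob:** I turned it 64° clockwise. The reaction moment jumped from 0.15 to 0.7 N m, which shows it reached its stop. After I let go, a picture showed the bar back at its rest mark.
- **Block:** It is rib up. Over the last second the push held at about 14 N on the far fence and 12 N on the side fence, with about 18 N downward. The yaw moment was near zero and the tool was vertical to within 0.02°. Height matched the block lying flat on the plate.
- **Other objects:** The orange-ribbed block and the other bystanders looked unmoved in the last scene picture.

**Problems and disagreements:**
- The first guarded slide towards the far fence stopped early on a false force trigger; I repeated it with a higher threshold.
- During the pushing steps the tool tilted about 0.4°, which I corrected before handing in.
- The fences met the block about 1 mm from where the cameras put them, within the stated calibration error.
- Tool yaw ended at -7.0°. The plate's yaw measured -7.0° from its edges and -7.2° from the fence screws, so squareness is known to about 0.2°.
- The far-fence contact was hidden from the wrist camera at the end, so it rests on the force readings and an earlier scene view.

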